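# Show the colour and the fixer for the wound make-up

## Task

Show the make-up artist what the next look needs. With the fingertips, push the palette's grey sliding cover all the way to the other end of the palette, then point down at the red colour pan it was hiding: hold still just above the middle of the pan, no more than a few centimetres off it, for two full seconds without touching it. Then point in the same way, from just above, at the cap of the blue-capped white bottle for two seconds and finish there, still pointing; pick nothing up and leave the bottles, the mug and the brush where they stand.

Things in the scene. Friction and masses are not known exactly. Their poses are not given: they have to be found in the camera images.
- palette: Black make-up palette, fixed, 116 (x) x 290 (y) x 30 mm high. Origin: centre of its underside, on the table; y runs along its length. Its +y half holds red, yellow, blue and green pans in any order, 2 x 2, 44 mm apart, each 39 x 39 mm, at x = -22 or 22, y = 72 or 116 mm; the -y half has four skin-tone pans, the middle a bare metal plate. Pan tops are 22 mm above the table, the rim 30.
- cover (a joint): Grey sliding cover, a plain slab 116 (x) x 145 (y) x 24 mm, 30 to 54 mm above the table; it cannot be lifted off. At 0 it hides the palette's +y half, its end face flush with the palette's +y end; it slides toward the -y end, value in m, up to the stop at 0.145. About 2 N slides it and it stays where left. It starts between 0 and 0.02.
- cover_end (a point): Centre of the cover's upright end face at +y (the face to push on, 116 mm wide, 24 mm high), 42 mm above the table; moves with the cover. Axes as the palette's: y points out of the face, away from the cover; pushing toward -y opens the cover.
- red_top (a point): Centre of the top of the red colour pan (39 x 39 mm), 22 mm above the table; hidden under the cover at the start.
- red_pan: The red colour pan itself, 39 x 39 x 12 mm, fixed in the palette. Origin: centre of its underside, 10 mm above the table.
- blue_cap (a point): Centre of the top of the blue cap, 155 mm above the table when the bottle stands.
- blue_bottle: White bottle with a blue cap, 60 mm across, 155 mm tall, loose, easily knocked over. Origin: centre of its underside.
- green_bottle: Green glass bottle with a green cap, 64 mm across, 140 mm tall, loose; to be left alone. Origin: centre of its underside.
- amber_bottle: Amber bottle with a black cap, 56 mm across, 145 mm tall, loose; to be left alone. Origin: centre of its underside.
- mug: Blue mug, 80 mm across, 92 mm tall, loose; to be left alone. Origin: centre of its underside; handle at its +y side.
- brush: Round-ended make-up brush with a wooden handle, 173 mm long, about 14 mm high, lying loose on the table; to be left alone. Origin: on the table under its middle; bristles at its +x end.
There are look-alikes about, which are no part of the job. Leave any yellow look-alike of the blue_bottle alone.

How it is judged:
On the way, in this order (a step that is already met when the one before it is completed fails the run):
1. the cover is pushed to the other end of the palette (within 10 mm of its stop) (value of joint cover above 0.135 m), for 0.2 s.
2. the hand points down at the red pan and dwells: its grasp point within 16 mm of the pan's middle sideways and 20 to 85 mm above it, for 1.5 s (horizontal distance between the grasp point and red_top below 0.016 m and z of the grasp point in the frame of red_top between 0.02 and 0.085 m), for 1.5 s.
3. the hand points down at the blue cap and dwells: its grasp point within 18 mm of the cap's middle sideways and 20 to 85 mm above it, for 1.5 s (horizontal distance between the grasp point and blue_cap below 0.018 m and z of the grasp point in the frame of blue_cap between 0.02 and 0.085 m), for 1.5 s.
At the end, for the whole second after the job is handed in: The cover is within 10 mm of the stop at the palette's other end, the hand is still pointing at the blue cap (grasp point within 18 mm of its middle sideways and 20 to 85 mm above it) without touching it, and the bottles and mug stand upright where they were (all of step 3 and value of joint cover above 0.135 m and angle between each of green_bottle, amber_bottle, blue_bottle, mug's own z axis and vertical below 0.1 rad and linear speed of blue_bottle below 0.02 m/s).
It fails at once if the palette or its cover is pushed with anything but the fingers (contact force between the arm and palette above 2 N).
It fails at once if the red pan is touched (contact force between any of the fingers, the arm and red_pan above 0.5 N).
It fails at once if the blue-capped bottle is touched (contact force between any of the fingers, the arm and blue_bottle above 0.5 N).
It fails at once if a bottle, the mug or the brush is lifted, carried or pushed more than 15 mm (distance of any of green_bottle, amber_bottle, blue_bottle, mug, brush from where it was at the start of the episode above 0.015 m).
It also fails if it takes over 61 s, if anything falls off the work surface, if the arm or the gripper's body presses on something with over 40 N, if the wrist force passes 120 N, or if a joint passes its speed limit or range.

## Robot

A 7-joint arm with a two-finger parallel gripper is mounted at the origin on the work surface. World frame = base frame: x ahead of the robot, y to its left, z up, the work surface at z = 0. Lengths are in m, angles in rad, forces in N, time in s.
With the tool pointing down it reaches from about 0.35 to 0.9 m from the base axis. Payload 7.2 kg.
Tool frame: the origin (TCP) lies on the centre line of the jaws, within the pads' length; the fingertips stand 22 mm ahead of it and the grasp point (between the pads) lies 3 mm ahead of it; z points along the fingers, y is the direction in which the jaws open and shut (so a half turn about z gives the same grasp; the last joint's range is limited). The gripper opens to 85 mm and grips with 20 to 120 N. Pads are 22 mm wide; open, the fingers measure 114 mm over their backs; the gripper's body (76 mm by 85 mm) begins 54 mm behind the grasp point. The pads swing forward as they close: fully open they stand 13 mm farther back than shut.
Start: joints at [-1.397, 0.411, -0.013, 1.596, 0.006, 1.134, -0.082], TCP at [0.15, 0.607, 0.227] pointing down, gripper open.
Joint ranges: [-2.95, 2.95], [-0.29, 1.99], [-1.47, 1.44], [0.14, 2.54], [-1.03, 4.17], [0.13, 1.85], [-2.86, 2.86]. Speed limits (rad/s): [2.39, 2.39, 3.01, 3.01, 3.14, 3.14, 3.14].

## Interface

Orientations are given as a unit quaternion [w, x, y, z].
In Python, from cell import telemetry, imaging, job gives the robot as it stands. The module is installed in compiled form; this text tells all that it offers.
- The arm moves only by the tool carry_out, never from a script. Its arguments are lists of equal length, an entry for each row: "offset": the shift along the world's x, y, z in cm, a list of three; "rot": the turn, a rotation vector about the world's x, y, z in rad, a list of three; "grip": the opening, from 0 (shut) to 1 (fully open). A call has 1 to 5 rows; each row shifts and turns the pose as measured when the row begins; what a row does not reach is not made up. A row lasts 1/10 s, in which the tool goes at most 50 mm and 8.59 degrees, less where a joint would pass 70% of its speed; a pose out of reach is approached as far as the arm can. A call with a gripper value outside its range is refused whole. The fingers move at their own pace and stop on an object; "grip_force" is the grip in N (left out, the last holds). Time passes only in rows, so rows that do not move let the fingers close. It gives the time, the measured TCP pose, the force and the opening at its end, in the units of the state.
- telemetry.sense(): the state, without advancing time (a new reading comes with each control period).
- imaging.capture(name): name is "scene" or "top" or "wrist"; returns the picture (420x560x3 uint8, red, green, blue); there is no depth.
- imaging.calibration(name): a dict with "mtx" (3x3 intrinsics, pixels), "k1" (the pictures are not rectified: a ray, as slopes to the right and down, at radius r is drawn at 1 + k1 r^2 times it, then the intrinsics apply), "R" (3x3) and "t" (3): a world point X has camera coordinates R X + t. Camera axes: x right, y down, z forward; pixel columns grow to the right and rows downward; lengths in m; the calibration is good to about 2 mm. A picture is of the moment at which its call begins: read the wrist's pose just before it. calibration takes no time and is no camera call; for the wrist camera it gives the pose at the moment of the call.
- job.close_job(): hands the job in, once; it reports no verdict.
The state is a dict: "clock": time; "joints": joint angles; "qd": joint speeds; "effort": joint torques, N m; "tcp_pos": TCP position; "tool_rot": TCP orientation; "force": force on the tool from outside, world axes, zero at the start; "ft_torque": the same for the moment, N m; "width": finger opening in m.
Only numpy, scipy, OpenCV 4.12 (cv2) and the standard library are available. Lean on these libraries where they do the work, as an engineer would, in place of code of your own. Each camera call takes 0.05 s, during which the arm holds its last target.

## Working session

There is one attempt and no reset: what is moved stays moved. The work goes in short steps, Python scripts to look and compute and a tool call to move; the robot and the scene stay as the last step left them, time stands still between calls to the robot, and variables do not carry over. Pictures are saved under pics/ and viewed, and the job is handed in when it is done.

Besides the shell and the picture viewer there is one more tool, called after ">>>" as name(argument=value, ...) on one line, values as JSON. carry_out: Moves the arm, as the interface text tells. Its arguments: {"type":"object","properties":{"offset":{"type":"array","items":{"type":"array","items":{"type":"number"}}},"rot":{"type":"array","items":{"type":"array","items":{"type":"number"}}},"grip":{"type":"array","items":{"type":"number"}},"grip_force":{"type":"number"}},"required":["offset","rot","grip"]}

```bash
mkdir -p pics; python3 - <<'E'
from cell import telemetry, imaging
import cv2
s=telemetry.sense(); print(s)
for n in ["scene","top"]:
    im=imaging.capture(n); cv2.imwrite(f"pics/{n}0.png",im[:,:,::-1])
    c=imaging.calibration(n); print(n,c)
E
```

```text
{'clock': 0.0, 'joints': array([-1.39719211,  0.41192766, -0.01270821,  1.59704447,  0.00558513,
        1.13430394, -0.0822044 ]), 'qd': array([ 0.00199564,  0.00135192,  0.00068019, -0.00168578, -0.00017175,
        0.00035759, -0.0004537 ]), 'effort': array([-1.56138060e-03, -6.00629854e+01,  6.81336243e-01, -2.99422681e+01,
        1.38013921e-02,  1.07532719e-02, -2.18883275e-05]), 'tcp_pos': array([0.14957682, 0.60631638, 0.22643563]), 'tool_rot': array([-4.70533765e-05,  1.20602557e-01,  9.92700531e-01, -8.22659615e-04]), 'force': array([-1.35547898, -0.97432252,  0.50122296]), 'ft_torque': array([ 0.01693716,  0.02064896, -0.00573104]), 'width': 0.08509554077498183}
scene {'mtx': array([[498.55071026,   0.        , 272.31795397],
       [  0.        , 498.55071026, 204.72674747],
       [  0.        ,   0.        ,   1.        ]]), 'k1': -0.06335240531212182, 'R': array([[-0.83317302,  0.55268622, -0.01899124],
       [ 0.38123691,  0.54915899, -0.74369538],
       [-0.40060098, -0.62686709, -0.66824884]]), 't': array([ 0.46198183, -0.10368553,  1.19747744])}
top {'mtx': array([[543.0189341 ,   0.        , 268.61040191],
       [  0.        , 543.0189341 , 200.03566136],
       [  0.        ,   0.        ,   1.        ]]), 'k1': -0.002232646627544879, 'R': array([[ 3.90570948e-03, -9.99680395e-01, -2.49770498e-02],
       [-9.91853780e-01, -6.92543889e-04, -1.27379742e-01],
       [ 1.27321733e-01,  2.52710895e-02, -9.91539484e-01]]), 't': array([-0.01940319,  0.5159542 ,  1.07030978])}
```

View pics/scene0.png

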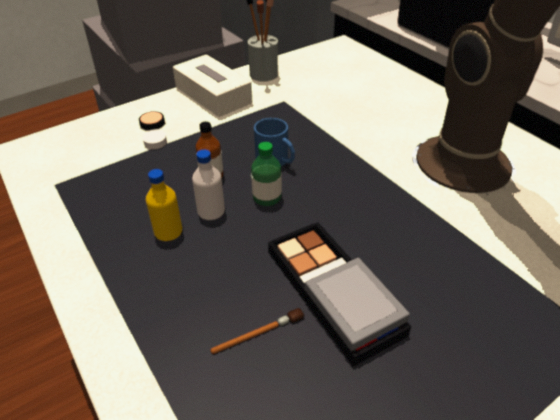

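View pics/top0.png

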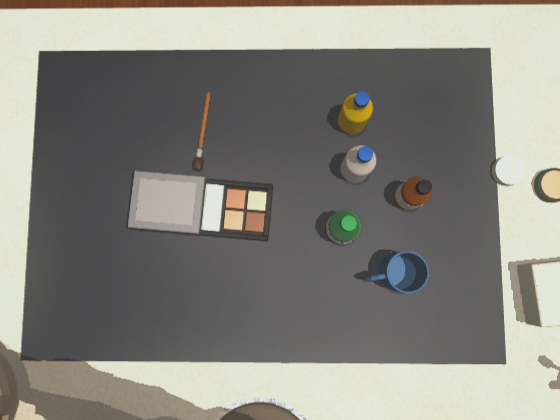

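The blue-capped candidates are a yellow bottle (top image 357,112) and a white one (360,163). The white one fits the description, and the yellow one is the look-alike. I'll enlarge to confirm and measure.

```bash
python3 - <<'E'
import cv2
im=cv2.imread("pics/top0.png")
cv2.imwrite("pics/pal.png",cv2.resize(im[155:255,120:280],None,fx=5,fy=5,interpolation=cv2.INTER_CUBIC))
cv2.imwrite("pics/bot.png",cv2.resize(im[80:230,320:440],None,fx=4,fy=4,interpolation=cv2.INTER_CUBIC))
im=cv2.imread("pics/scene0.png")
cv2.imwrite("pics/sbot.png",cv2.resize(im[110:250,130:310],None,fx=4,fy=4,interpolation=cv2.INTER_CUBIC))
cv2.imwrite("pics/spal.png",cv2.resize(im[215:365,260:420],None,fx=4,fy=4,interpolation=cv2.INTER_CUBIC))
E
```

```text
(no output)
```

View pics/pal.png

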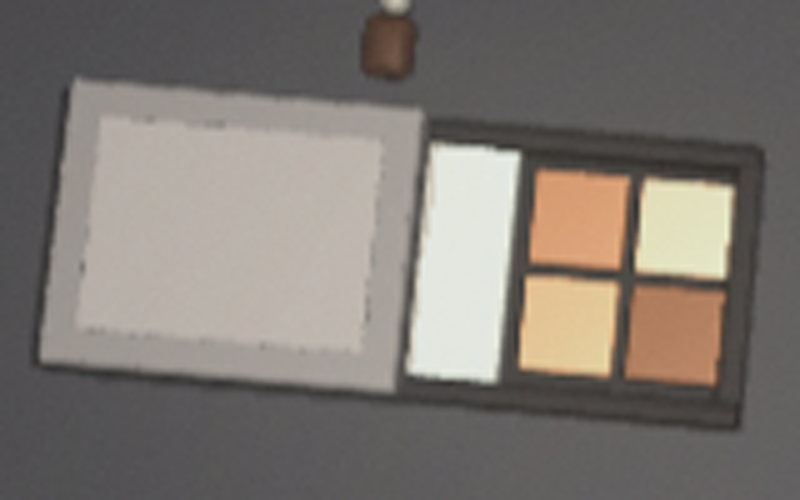

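View pics/bot.png

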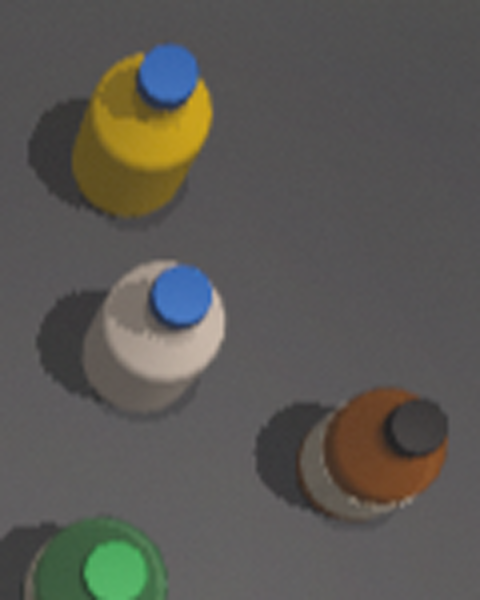

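View pics/sbot.png

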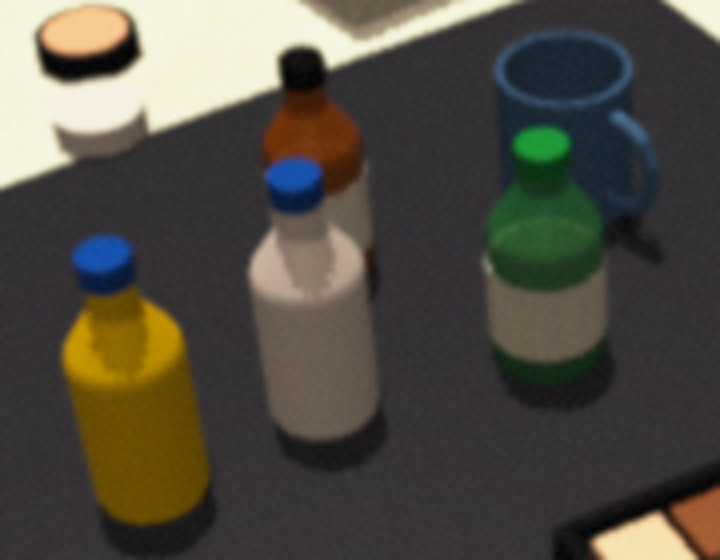

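View pics/spal.png

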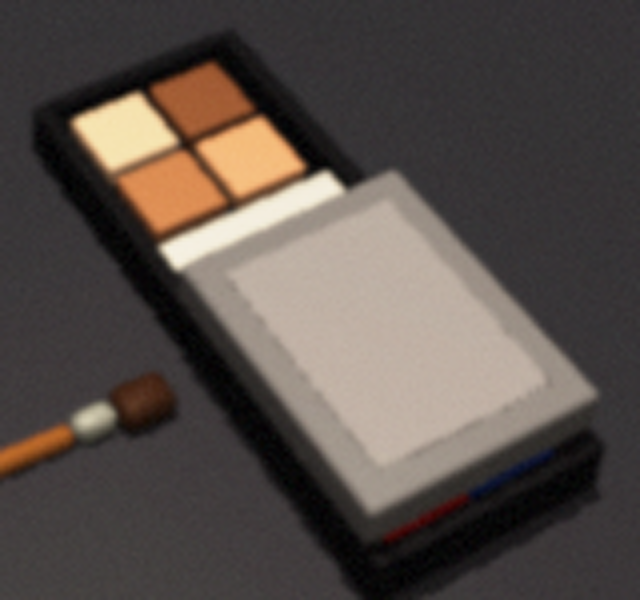

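The crops confirm it: the white bottle's cap is at crop (181,296), and the yellow look-alike's is at (169,75). Under the cover's edge the scene view shows red on the brush side (crop 425,517) and blue beside it, both in the y=116 row. Next I'll compute positions.

```bash
cat > h.py <<'E'
import numpy as np
from cell import imaging
def ray(name,uv,z,c=None):
    c=c or imaging.calibration(name); K=c["mtx"]
    p=np.array([(uv[0]-K[0,2])/K[0,0],(uv[1]-K[1,2])/K[1,1]]); q=p.copy()
    for _ in range(20): q=p/(1+c["k1"]*(q@q))
    R,t=c["R"],c["t"]; d=R.T@np.r_[q,1]; o=-R.T@t
    return o+d*(z-o[2])/d[2]
def cr(x,y,ox,oy,f): return ((x+.5)/f-.5+ox,(y+.5)/f-.5+oy)
def proj(name,X,c=None):
    c=c or imaging.calibration(name); q=c["R"]@X+c["t"]; q=q[:2]/q[2]; q=q*(1+c["k1"]*(q@q))
    return c["mtx"][:2,:2]@q+c["mtx"][:2,2]
E
python3 - <<'E'
from h import *
np.set_printoptions(precision=4,suppress=True)
P=lambda x,y,z:ray("top",cr(x,y,120,155,5),z)
C=[P(75,80,.054),P(424,108,.054),P(397,390,.054),P(40,363,.054)]
print("cover TL TR BR BL",*C); 
S=lambda x,y,z:ray("scene",cr(x,y,260,215,4),z)
D=[S(372,516,.054),S(183,265,.054),S(395,172,.054),S(600,395,.054)]
print("scene",*D)
print("pal -y end",P(762,148,.03),P(740,428,.03), "scene",S(35,110,.03),S(235,32,.03))
# skin pan block
print("skin",*[P(x,y,.022) for x,y in [(535,168),(737,180),(720,388),(517,370)]])
print("cap top",ray("top",cr(181,296,320,80,4),.155),"scene",ray("scene",cr(294,176,130,110,4),.155))
print("yellow",ray("top",cr(169,75,320,80,4),.155),"amber",ray("top",cr(417,427,320,80,4),.145),"green",ray("top",cr(116,571,320,80,4),.14))
print("brush",ray("top",(198,168),.007))
E
```

```text
cover TL TR BR BL [0.573  0.2521 0.054 ] [0.5615 0.1105 0.054 ] [0.4481 0.1191 0.054 ] [0.4585 0.2621 0.054 ]
scene [0.5738 0.257  0.054 ] [0.5601 0.1143 0.054 ] [0.4488 0.1253 0.054 ] [0.4601 0.2665 0.054 ]
pal -y end [ 0.549  -0.0249  0.03  ] [ 0.4347 -0.0164  0.03  ] scene [ 0.5499 -0.0198  0.03  ] [ 0.4368 -0.0079  0.03  ]
skin [0.5419 0.0688 0.022 ] [ 0.5369 -0.0145  0.022 ] [ 0.4513 -0.008   0.022 ] [0.4585 0.075  0.022 ]
cap top [ 0.5854 -0.1959  0.155 ] scene [ 0.587  -0.1919  0.155 ]
yellow [ 0.6891 -0.1923  0.155 ] amber [ 0.5268 -0.303   0.145 ] green [ 0.4614 -0.1665  0.14  ]
brush [0.5871 0.1312 0.007 ]
```

Averaging the two cameras:

| Item | Position |
|---|---|
| Cover end | about (0.516, 0.260), cover value about 0.012 |
| Palette yaw | about -0.08 rad |
| Red pan | about (0.535, 0.240) |
| Blue cap | about (0.586, -0.194) |

I'll approach the +y side with the gripper shut.

>>> carry_out(offset=[[3.7, -3, 0], [3.7, -3, 0], [3.7, -3, 0], [3.7, -3, 0], [3.7, -3, 0]], rot=[[0, 0, 0.032], [0, 0, 0.032], [0, 0, 0.032], [0, 0, 0.032], [0, 0, 0.032]], grip=[0, 0, 0, 0, 0])

```text
clock: 0.6
tcp_pos: [0.3301, 0.4549, 0.2235]
tool_rot: [-0.003, 0.03, 1.0, -0.002]
force: [0.4, 0.6, 0.3]
width: 0.0122
```

>>> carry_out(offset=[[3.7, -3, 0], [3.7, -3, 0], [3.7, -3, 0], [3.7, -2, 0], [0, 0, 0]], rot=[[0, 0, 0], [0, 0, 0], [0, 0, 0], [0, 0, 0], [0, 0, 0]], grip=[0, 0, 0, 0, 0])

```text
clock: 1.1
tcp_pos: [0.4883, 0.3317, 0.2226]
tool_rot: [-0.002, 0.034, 0.999, -0.004]
force: [-0.5, -0.2, 0.7]
width: -0.0001
```

>>> carry_out(offset=[[1.6, -0.5, -4], [1.6, 0, -4], [0, 0, -4], [0, 0, -2], [0, 0, 0]], rot=[[0, 0, 0], [0, 0, 0], [0, 0, 0], [0, 0, 0], [0, 0, 0]], grip=[0, 0, 0, 0, 0])

```text
clock: 1.6
tcp_pos: [0.5218, 0.3253, 0.0779]
tool_rot: [-0.001, 0.036, 0.999, -0.003]
force: [-0.8, -0.8, -0.3]
width: -0.0004
```

```bash
python3 - <<'E'
from h import *
from cell import telemetry
import cv2
print(telemetry.sense()["tcp_pos"])
im=imaging.capture("scene")[:,:,::-1]; cv2.imwrite("pics/s1.png",cv2.resize(im[200:400,280:480],None,fx=3,fy=3,interpolation=cv2.INTER_CUBIC))
p=telemetry.sense()["tcp_pos"]
for dz in (0,.022,.035): print(dz,(proj("scene",p-[0,0,dz])-[280,200])*3)
E
```

```text
[0.52181271 0.32530399 0.07785536]
0 [392.66837993 450.07685886]
0.022 [385.12178009 473.7399573 ]
0.035 [380.79696073 487.27194856]
```

View pics/s1.png

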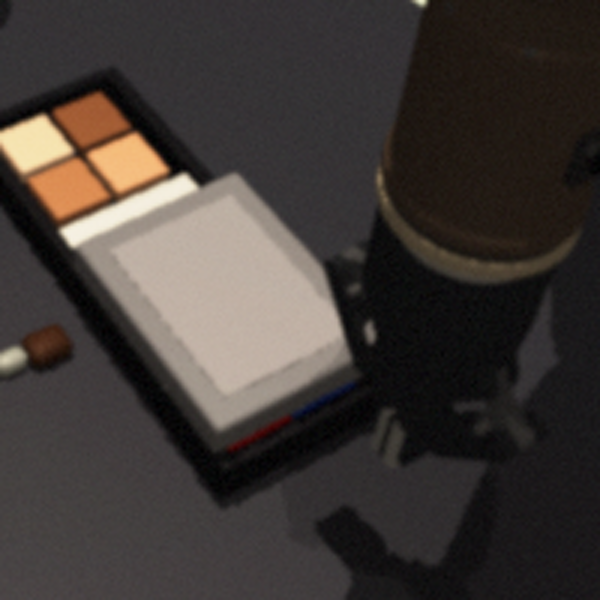

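The fingertips are at crop (393,465), consistent with 22 mm ahead of the TCP. The outer knuckles reach out along the push direction at (345,300), so I'll turn the hand a quarter turn. That way only the pads' sides face the cover.

```bash
python3 -c "
from cell import telemetry as t;print(t.sense()['joints'])"
```

```text
[-0.71816605  0.55413012  0.11076022  1.7614186  -0.07399132  0.8352504
  0.92463181]
```

>>> carry_out(offset=[[0, 0, 0], [0, 0, 0], [0, 0, 0], [0, 0, 0], [0, 0, 0]], rot=[[0, 0, -0.145], [0, 0, -0.145], [0, 0, -0.145], [0, 0, -0.145], [0, 0, -0.145]], grip=[0, 0, 0, 0, 0])

```text
clock: 2.15
tcp_pos: [0.5236, 0.3298, 0.0872]
tool_rot: [-0.0, 0.398, 0.917, 0.002]
force: [0.2, -0.2, 0.7]
width: 0.0001
```

>>> carry_out(offset=[[0, 0, 0], [0, 0, 0], [0, 0, 0], [0, 0, 0], [0, 0, 0]], rot=[[0, 0, -0.145], [0, 0, -0.145], [0, 0, -0.145], [0, 0, -0.145], [0, 0, -0.145]], grip=[0, 0, 0, 0, 0])

```text
clock: 2.65
tcp_pos: [0.5251, 0.3362, 0.0978]
tool_rot: [0.001, 0.706, 0.708, 0.009]
force: [0.5, 0.7, -0.2]
width: 0.0003
```

>>> carry_out(offset=[[0, 0, 0], [0, 0, -0.8], [0, 0, -0.8], [0, 0, 0]], rot=[[0, 0, -0.14], [0, 0, 0], [0, 0, 0], [0, 0, 0]], grip=[0, 0, 0, 0])

```text
clock: 3.05
tcp_pos: [0.5252, 0.3408, 0.0863]
tool_rot: [-0.0, 0.753, 0.658, 0.013]
force: [-0.2, -0.3, -0.4]
width: -0.0
```

>>> carry_out(offset=[[-0.2, 0, -1.2], [-0.2, 0, -1], [0, 0, -0.6], [0, 0, 0]], rot=[[0, 0, 0.05], [0, 0, 0], [0, 0, 0], [0, 0, 0]], grip=[0, 0, 0, 0])

```text
clock: 3.45
tcp_pos: [0.5212, 0.3409, 0.0574]
tool_rot: [-0.001, 0.734, 0.679, 0.013]
force: [-0.3, 1.2, 0.3]
width: -0.0002
```

>>> carry_out(offset=[[-0.2, -2, 0.2], [-0.2, -2, 0], [0, -1, 0], [0, 0, 0]], rot=[[0, 0, 0], [0, 0, 0], [0, 0, 0], [0, 0, 0]], grip=[0, 0, 0, 0])

```text
clock: 3.85
tcp_pos: [0.5175, 0.2886, 0.0597]
tool_rot: [-0.001, 0.735, 0.678, 0.013]
force: [-1.0, 0.7, 0.2]
width: -0.0003
```

```bash
python3 - <<'E'
from h import *
import cv2
im=imaging.capture("scene")[:,:,::-1]; cv2.imwrite("pics/s2.png",cv2.resize(im[200:400,280:480],None,fx=3,fy=3,interpolation=cv2.INTER_CUBIC))
E
```

```text
(no output)
```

View pics/s2.png

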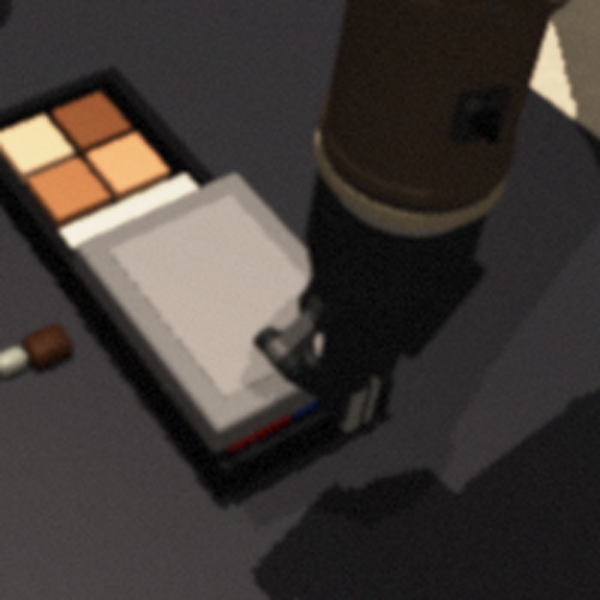

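>>> carry_out(offset=[[-0.1, -1, 0], [-0.1, -1, 0], [-0.1, -1.2, 0], [-0.1, -1.2, 0], [0, 0, 0]], rot=[[0, 0, 0], [0, 0, 0], [0, 0, 0], [0, 0, 0], [0, 0, 0]], grip=[0, 0, 0, 0, 0])

```text
clock: 4.4
tcp_pos: [0.5132, 0.2432, 0.0599]
tool_rot: [-0.001, 0.734, 0.679, 0.014]
force: [0.2, -0.3, -0.2]
width: -0.0001
```

```bash
python3 - <<'E'
from h import *
import cv2
im=imaging.capture("scene")[:,:,::-1]; cv2.imwrite("pics/s3.png",cv2.resize(im[200:400,260:460],None,fx=3,fy=3,interpolation=cv2.INTER_CUBIC))
E
```

```text
(no output)
```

View pics/s3.png

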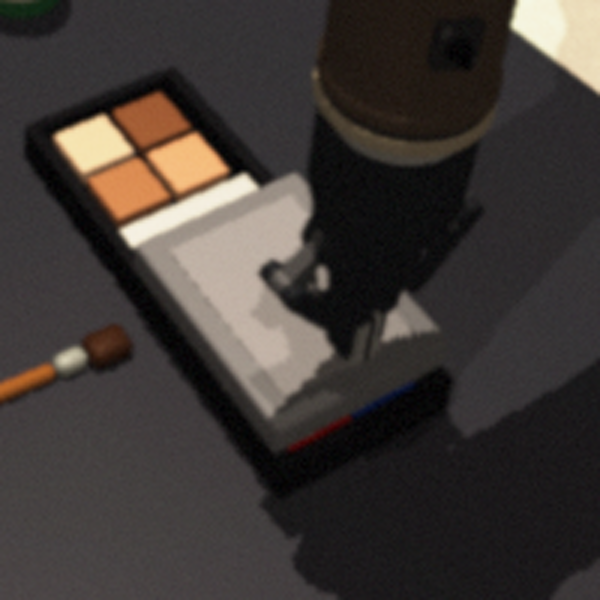

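```bash
python3 - <<'E'
from h import *
from cell import telemetry
import cv2
s=telemetry.sense();p=s["tcp_pos"];print(p,s["force"])
for dz in (0,.006,.022,.035): print(dz,(proj("scene",p-[0,0,dz])-[260,200])*3)
for n in("top","wrist"):
  im=imaging.capture(n)[:,:,::-1]; cv2.imwrite(f"pics/{n}3.png",im if n=="wrist" else cv2.resize(im[140:260,110:270],None,fx=4,fy=4,interpolation=cv2.INTER_CUBIC))
E
```

```text
[0.51329344 0.24432551 0.05995573] [ 0.38758595 -0.31151456 -0.20396384]
0 [350.06876061 352.1805834 ]
0.006 [348.68290526 358.72024611]
0.022 [345.0516423  375.83311915]
0.035 [342.16837344 389.39772951]
```

View pics/top3.png

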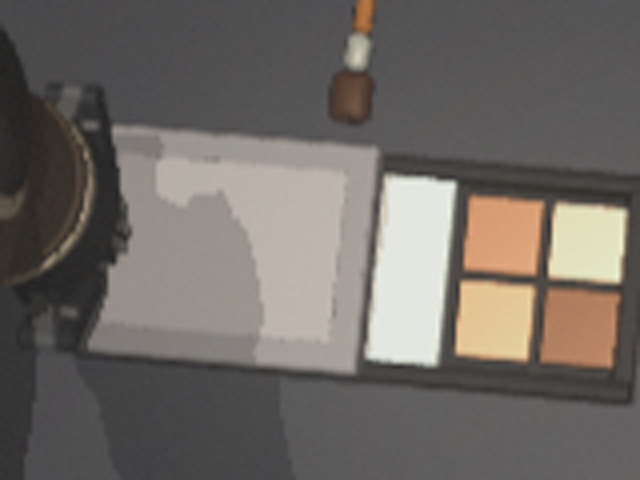

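View pics/wrist3.png

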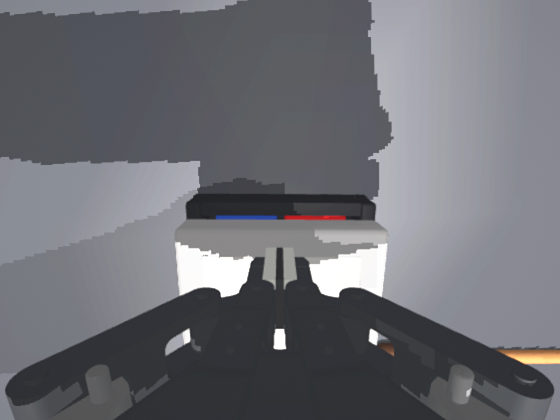

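The fingers are above the cover and the cover hasn't moved: scene crop tips at (358,358), inside the cover's edge. So the tips are higher than I assumed. I'll measure the tip height from the wrist camera, where the pad ends appear at (280,248).

```bash
python3 - <<'E'
from h import *
from cell import telemetry
import cv2
from scipy.spatial.transform import Rotation as Ro
s=telemetry.sense();p=s["tcp_pos"];q=s["tool_rot"];R=Ro.from_quat(np.r_[q[1:],q[0]]).as_matrix()
print(np.round(R,3))
c=imaging.calibration("wrist");o=-c["R"].T@c["t"]
print("cam in tool",R.T@(o-p), "axis",R.T@c["R"][2])
for d in(0,.01,.02,.03,.035):
  print(d,[proj("wrist",p+R@np.array([x,0,d]),c).round(0) for x in(-.011,0,.011)])
# cover front top edge in wrist view
print("cover edge ray z=.054",ray("wrist",(280,222),.054), ray("wrist",(280,245),.03), "pal end",ray("wrist",(190,200),.03),ray("wrist",(373,200),.03))
im=cv2.imread("pics/wrist3.png"); cv2.imwrite("pics/w3c.png",cv2.resize(im[180:360,180:390],None,fx=3,fy=3,interpolation=cv2.INTER_CUBIC))
im=imaging.capture("scene")[:,:,::-1];cv2.imwrite("pics/s3c.png",cv2.resize(im[270:360,330:420],None,fx=6,fy=6,interpolation=cv2.INTER_CUBIC))
E
```

```text
[[ 0.075  0.997  0.019]
 [ 0.997 -0.075  0.022]
 [ 0.024  0.017 -1.   ]]
cam in tool [ 0.0653457   0.00093453 -0.14739615] axis [-2.61316872e-01 -7.36926096e-04  9.65252790e-01]
0 [array([278., 278.]), array([278., 259.]), array([278., 239.])]
0.01 [array([278., 270.]), array([278., 252.]), array([278., 233.])]
0.02 [array([278., 262.]), array([278., 245.]), array([278., 227.])]
0.03 [array([278., 256.]), array([278., 239.]), array([278., 222.])]
0.035 [array([278., 253.]), array([278., 237.]), array([278., 220.])]
cover edge ray z=.054 [0.51600602 0.26438734 0.054     ] [0.51484104 0.24286012 0.03      ] pal end [0.46330014 0.27556532 0.03      ] [0.57302918 0.26689916 0.03      ]
```

View pics/w3c.png

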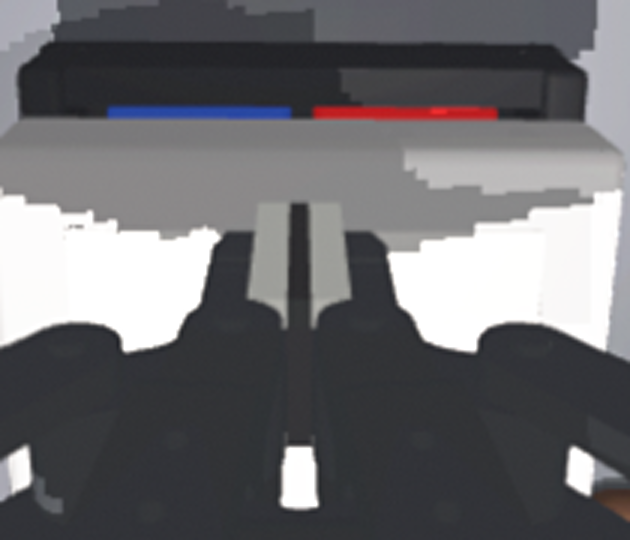

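View pics/s3c.png

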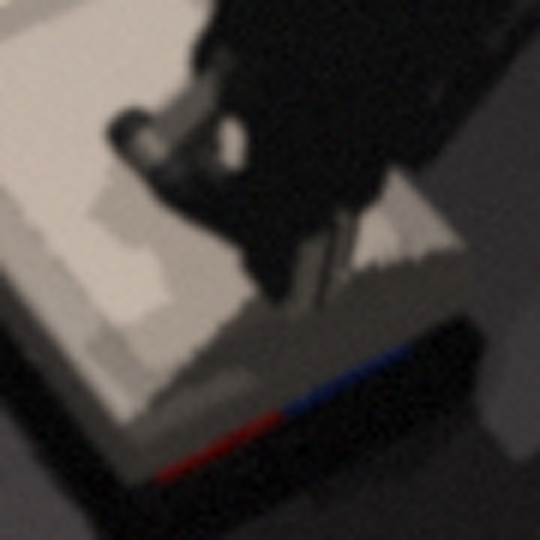

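Pixel readings suggest the shut pads end close to the TCP rather than 22 mm ahead. I'll back off, lower outside the palette and measure again.

>>> carry_out(offset=[[0, 1, 0.5], [0.2, 2.5, 0], [0.2, 2.5, 0], [0.1, 1.5, 0], [0, 0, 0]], rot=[[0, 0, 0], [0, 0, 0], [0, 0, 0], [0, 0, 0], [0, 0, 0]], grip=[0, 0, 0, 0, 0])

```text
clock: 5.1
tcp_pos: [0.5178, 0.329, 0.0663]
tool_rot: [-0.002, 0.732, 0.681, 0.015]
force: [-0.3, 0.3, 0.2]
width: 0.0002
```

```bash
python3 - <<'E'
from h import *
from cell import telemetry
import cv2
from scipy.spatial.transform import Rotation as Ro
s=telemetry.sense();p=s["tcp_pos"];q=s["tool_rot"];R=Ro.from_quat(np.r_[q[1:],q[0]]).as_matrix()
im=imaging.capture("scene")[:,:,::-1]
uv=proj("scene",p);x0,y0=int(uv[0])-45,int(uv[1])-45
print(p,x0,y0)
cv2.imwrite("pics/s4.png",cv2.resize(im[y0:y0+90,x0:x0+90],None,fx=6,fy=6,interpolation=cv2.INTER_CUBIC))
for x in(0,.011):
 for d in(0,.011,.022): print(x,d,(proj("scene",p+R@np.array([x,0,d]))-[x0,y0]+.5)*6-.5)
im=imaging.capture("wrist")[:,:,::-1]; cv2.imwrite("pics/w4.png",im)
E
```

```text
[0.51783822 0.32896163 0.06625599] 368 309
0 0 [272.7982747  277.35062815]
0 0.011 [265.28760433 301.8684935 ]
0 0.022 [257.91389715 325.90419839]
0.011 0 [302.4083524  310.34433831]
0.011 0.011 [294.52988369 334.75310997]
0.011 0.022 [286.79668894 358.67677593]
```

View pics/s4.png

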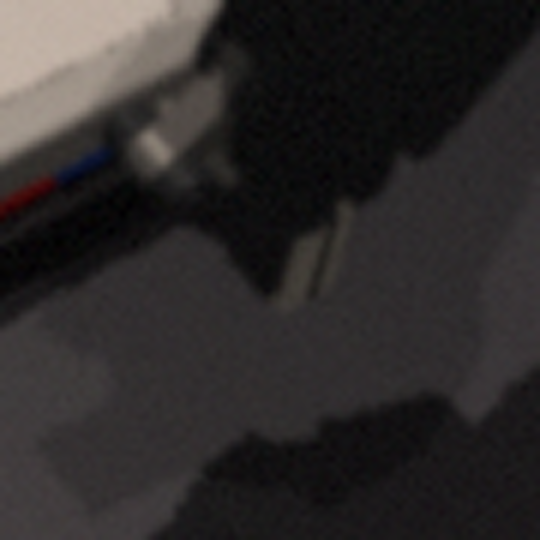

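View pics/w4.png

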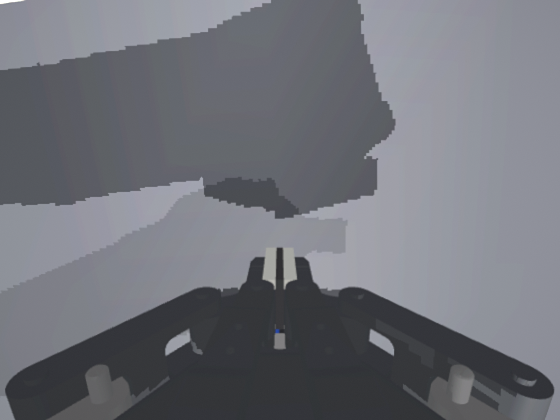

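```bash
python3 - <<'E'
from h import *
from cell import telemetry
import cv2
from scipy.spatial.transform import Rotation as Ro
s=telemetry.sense();p=s["tcp_pos"];q=s["tool_rot"];R=Ro.from_quat(np.r_[q[1:],q[0]]).as_matrix()
c=imaging.calibration("wrist");o=-c["R"].T@c["t"]
print(c["mtx"][0,0],c["k1"],"cam in tool",R.T@(o-p))
# rebuild for w3 pose
R3=np.array([[.075,.997,.019],[.997,-.075,.022],[.024,.017,-1]]);p3=np.array([.5133,.2443,.05996])
Rc=c["R"]@R@R3.T; oc=p3+R3@(R.T@(o-p)); c3=dict(c,R=Rc,t=-Rc@oc)
im=cv2.imread("pics/wrist3.png"); cv2.imwrite("pics/w3d.png",cv2.resize(im[190:270,170:390],None,fx=3.6,fy=3.6,interpolation=cv2.INTER_CUBIC))
for z in(.03,.054,.074):
  a=ray("",(178,228),z,c3);b=ray("",(386,232),z,c3);print(z,a,b,np.linalg.norm(a-b))
a=ray("",(187,205),.03,c3);b=ray("",(375,203),.03,c3);print(a,b,np.linalg.norm(a-b))
print([proj("",np.r_[x,y,.054],c3) for x,y in [(.5738,.2545),(.4593,.2640)]])
E
```

```text
304.4440666558877 -0.041233386207947656 cam in tool [ 0.06534828  0.0009002  -0.14739212]
0.03 [0.45336543 0.25742797 0.03      ] [0.581309  0.2445241 0.03     ] 0.12859263525556344
0.054 [0.46180431 0.26400468 0.054     ] [0.57261132 0.25282913 0.054     ] 0.11136914204756951
0.074 [0.46883671 0.26948527 0.074     ] [0.56536326 0.25974999 0.074     ] 0.09701623104090791
[0.46101686 0.27129773 0.03      ] [0.57438177 0.26357698 0.03      ] 0.1136275149959642
[array([388.43093873, 228.35087289]), array([173.38511671, 227.94184503])]
```

View pics/w3d.png

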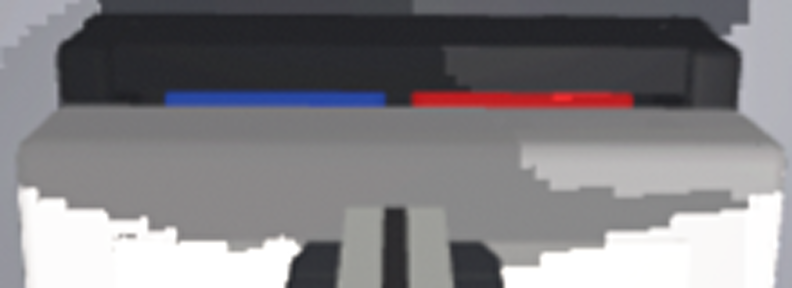

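The wrist camera's view of the 116 mm cover agrees with the TCP height to about 6 mm, so the shut tips end about 0–6 mm ahead of the TCP. I'll lower the TCP to about 0.042 and push again.

>>> carry_out(offset=[[0, 0, -1.2], [0, -1.5, -1.2], [0, -1.5, 0], [0, -1, 0], [0, 0, 0]], rot=[[0, 0, 0], [0, 0, 0], [0, 0, 0], [0, 0, 0], [0, 0, 0]], grip=[0, 0, 0, 0, 0])

```text
clock: 5.7
tcp_pos: [0.5179, 0.2781, 0.04]
tool_rot: [-0.001, 0.735, 0.678, 0.013]
force: [0.2, -0.9, -0.5]
width: 0.0003
```

>>> carry_out(offset=[[-0.1, -1, 0], [-0.1, -1, 0], [-0.1, -1, 0], [0, 0, 0]], rot=[[0, 0, 0], [0, 0, 0], [0, 0, 0], [0, 0, 0]], grip=[0, 0, 0, 0])

```text
clock: 6.1
tcp_pos: [0.5154, 0.2467, 0.0412]
tool_rot: [-0.001, 0.735, 0.678, 0.015]
force: [0.0, 0.8, -1.1]
width: -0.0002
```

```bash
python3 - <<'E'
from h import *
import cv2
im=imaging.capture("scene")[:,:,::-1]; cv2.imwrite("pics/s5.png",cv2.resize(im[200:400,260:460],None,fx=3,fy=3,interpolation=cv2.INTER_CUBIC))
E
```

```text
(no output)
```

View pics/s5.png

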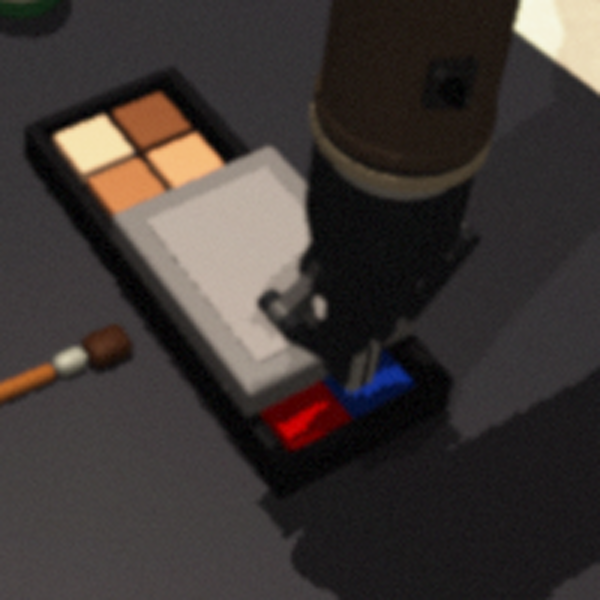

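The cover is sliding. The red pan is visible at (305,415) on the brush side. I'll keep pushing.

>>> carry_out(offset=[[-0.15, -1.8, 0], [-0.15, -1.8, 0], [-0.15, -1.8, 0], [-0.15, -1.5, 0], [-0.1, -1, 0]], rot=[[0, 0, 0], [0, 0, 0], [0, 0, 0], [0, 0, 0], [0, 0, 0]], grip=[0, 0, 0, 0, 0])

```text
clock: 6.65
tcp_pos: [0.5082, 0.1684, 0.0416]
tool_rot: [-0.002, 0.733, 0.68, 0.017]
force: [1.4, 2.0, -1.6]
width: 0.0003
```

>>> carry_out(offset=[[-0.1, -1, 0], [-0.05, -0.7, 0], [0, -0.5, 0], [0, 0, 0]], rot=[[0, 0, 0], [0, 0, 0], [0, 0, 0], [0, 0, 0]], grip=[0, 0, 0, 0])

```text
clock: 7.05
tcp_pos: [0.506, 0.143, 0.0416]
tool_rot: [-0.003, 0.734, 0.679, 0.016]
force: [1.2, 0.6, 0.1]
width: 0.0002
```

>>> carry_out(offset=[[0, -0.4, 0], [0, -0.3, 0], [0, 0, 0]], rot=[[0, 0, 0], [0, 0, 0], [0, 0, 0]], grip=[0, 0, 0])

```text
clock: 7.35
tcp_pos: [0.5056, 0.1369, 0.0416]
tool_rot: [-0.003, 0.733, 0.68, 0.016]
force: [-0.7, 1.5, 0.3]
width: 0.0
```

>>> carry_out(offset=[[0, -0.4, 0], [0, -0.3, 0], [0, 0, 0]], rot=[[0, 0, 0], [0, 0, 0], [0, 0, 0]], grip=[0, 0, 0])

```text
clock: 7.65
tcp_pos: [0.5056, 0.1376, 0.0417]
tool_rot: [-0.006, 0.731, 0.683, 0.019]
force: [-0.2, 0.1, 0.2]
width: -0.0
```

```bash
python3 - <<'E'
from h import *
import cv2
im=imaging.capture("scene")[:,:,::-1]; cv2.imwrite("pics/s6.png",cv2.resize(im[180:380,240:440],None,fx=3,fy=3,interpolation=cv2.INTER_CUBIC))
im=imaging.capture("top")[:,:,::-1]; cv2.imwrite("pics/t6.png",cv2.resize(im[155:255,120:280],None,fx=5,fy=5,interpolation=cv2.INTER_CUBIC))
E
```

```text
(no output)
```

View pics/s6.png

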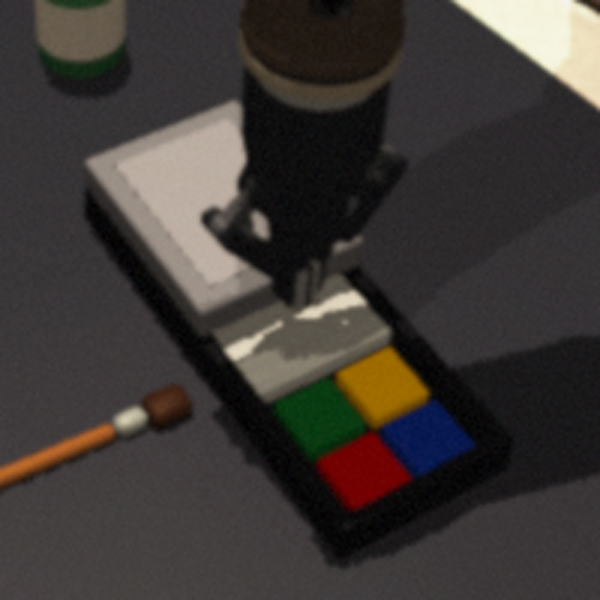

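View pics/t6.png

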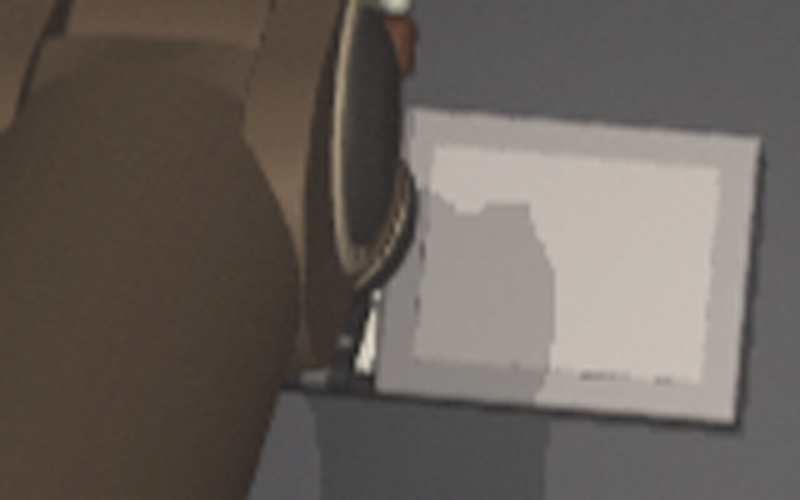

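The cover is against its stop: the TCP stalled at y=0.137 and the cover is flush with the -y end. The red pan's centre is at scene crop (364,470). Now I'll localise it.

```bash
python3 - <<'E'
from h import *
S=lambda x,y:ray("scene",cr(x,y,240,180,3),.022)
for q in [(364,470),(428,437),(320,417),(382,387)]: print(S(*q))
T=lambda x,y:ray("top",cr(x,y,120,155,5),.054)
print("cover -y end top",T(762,138),T(736,425))
E
```

```text
[0.53790009 0.24031032 0.022     ]
[0.4942826  0.24433569 0.022     ]
[0.53537391 0.19953206 0.022     ]
[0.49269782 0.20382042 0.022     ]
cover -y end top [ 0.54923949 -0.02539422  0.054     ] [ 0.43454121 -0.01548666  0.054     ]
```

>>> carry_out(offset=[[0, 0.7, 1], [0.5, 2, 1.8], [0.9, 3, 0], [0.9, 3, 0], [0.7, 1.4, 0]], rot=[[0, 0, 0], [0, 0, 0], [0, 0, 0], [0, 0, 0], [0, 0, 0]], grip=[0, 0, 0, 0, 0])

```text
clock: 8.25
tcp_pos: [0.5369, 0.2368, 0.0741]
tool_rot: [-0.004, 0.734, 0.679, 0.018]
force: [0.4, -1.0, -1.0]
width: 0.0001
```

>>> carry_out(offset=[[0, 0, 0], [0, 0, 0]], rot=[[0, 0, 0], [0, 0, 0]], grip=[0, 0])

```text
clock: 8.45
tcp_pos: [0.5375, 0.2386, 0.075]
tool_rot: [-0.003, 0.733, 0.68, 0.018]
force: [0.8, -0.4, -0.8]
width: 0.0003
```

```bash
python3 - <<'E'
from h import *
from cell import telemetry
import cv2
im=imaging.capture("scene")[:,:,::-1]; cv2.imwrite("pics/s7.png",cv2.resize(im[180:380,240:440],None,fx=3,fy=3,interpolation=cv2.INTER_CUBIC))
im=imaging.capture("wrist")[:,:,::-1]; cv2.imwrite("pics/w7.png",im)
p=telemetry.sense()["tcp_pos"];print(p,[proj("wrist",np.r_[x,y,.022]) for x,y in [(p[0],p[1]),(.535,.240)]])
E
```

```text
[0.53745905 0.23806484 0.0749887 ] [array([276.59033062, 230.02149485]), array([272.82479229, 227.62558705])]
```

View pics/s7.png

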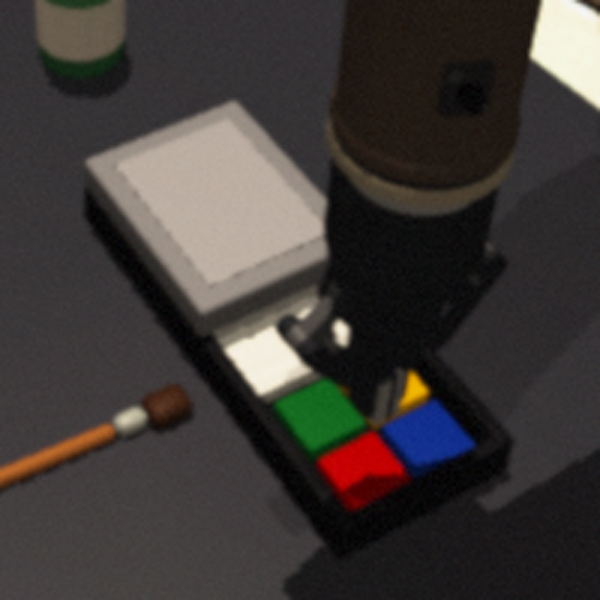

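View pics/w7.png

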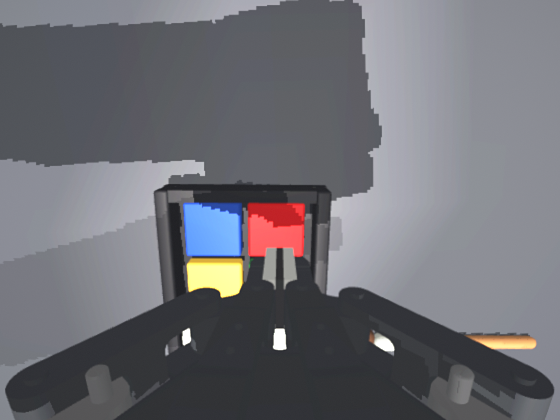

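In the wrist view the red pan's centre is at (276,229), and the point under the TCP projects to (277,230), so it's centred. Now I'll dwell.

>>> carry_out(offset=[[0, 0, 0], [0, 0, 0], [0, 0, 0], [0, 0, 0], [0, 0, 0]], rot=[[0, 0, 0], [0, 0, 0], [0, 0, 0], [0, 0, 0], [0, 0, 0]], grip=[0, 0, 0, 0, 0])

```text
clock: 9.05
tcp_pos: [0.537, 0.2341, 0.0753]
tool_rot: [-0.003, 0.735, 0.678, 0.018]
force: [-0.7, -0.3, 0.1]
width: -0.0
```

>>> carry_out(offset=[[0, 0, 0], [0, 0, 0], [0, 0, 0], [0, 0, 0], [0, 0, 0]], rot=[[0, 0, 0], [0, 0, 0], [0, 0, 0], [0, 0, 0], [0, 0, 0]], grip=[0, 0, 0, 0, 0])

```text
clock: 9.55
tcp_pos: [0.537, 0.2341, 0.0752]
tool_rot: [-0.003, 0.735, 0.678, 0.018]
force: [0.0, 0.1, -0.1]
width: -0.0003
```

>>> carry_out(offset=[[0, 0, 0], [0, 0, 0], [0, 0, 0], [0, 0, 0], [0, 0, 0]], rot=[[0, 0, 0], [0, 0, 0], [0, 0, 0], [0, 0, 0], [0, 0, 0]], grip=[0, 0, 0, 0, 0])

```text
clock: 10.05
tcp_pos: [0.537, 0.2342, 0.0752]
tool_rot: [-0.003, 0.735, 0.678, 0.018]
force: [0.1, -0.0, -0.8]
width: -0.0
```

>>> carry_out(offset=[[0, 0, 0], [0, 0, 0], [0, 0, 0], [0, 0, 0], [0, 0, 0]], rot=[[0, 0, 0], [0, 0, 0], [0, 0, 0], [0, 0, 0], [0, 0, 0]], grip=[0, 0, 0, 0, 0])

```text
clock: 10.55
tcp_pos: [0.537, 0.2341, 0.0752]
tool_rot: [-0.003, 0.735, 0.678, 0.018]
force: [-1.1, 0.0, -0.9]
width: 0.0002
```

>>> carry_out(offset=[[0, 0, 0], [0, 0, 0]], rot=[[0, 0, 0], [0, 0, 0]], grip=[0, 0])

```text
clock: 10.75
tcp_pos: [0.5369, 0.2342, 0.0752]
tool_rot: [-0.003, 0.735, 0.678, 0.018]
force: [0.8, 0.4, 0.5]
width: 0.0002
```

Dwell done: steady for about 2.3 s, a few mm from centre. Now I'll rise and move to the blue cap.

>>> carry_out(offset=[[0, 0, 4.5], [0, 0, 4.5], [0, 0, 4.5], [0, 0, 4.5], [0, 0, 0]], rot=[[0, 0, 0], [0, 0, 0], [0, 0, 0], [0, 0, 0], [0, 0, 0]], grip=[0, 0, 0, 0, 0])

```text
clock: 11.25
tcp_pos: [0.5348, 0.2324, 0.2599]
tool_rot: [-0.003, 0.735, 0.678, 0.015]
force: [0.8, -0.1, -0.6]
width: -0.0
```

>>> carry_out(offset=[[0.5, -4.5, 0], [0.5, -4.5, 0], [0.5, -4.5, 0], [0.5, -4.5, 0], [0.5, -4.5, 0]], rot=[[0, 0, 0], [0, 0, 0], [0, 0, 0], [0, 0, 0], [0, 0, 0]], grip=[0, 0, 0, 0, 0])

```text
clock: 11.75
tcp_pos: [0.5588, 0.0102, 0.2605]
tool_rot: [-0.004, 0.73, 0.684, 0.018]
force: [1.4, -0.1, -0.1]
width: 0.0004
```

>>> carry_out(offset=[[0.5, -4, 0], [0.5, -4, 0], [0.5, -4, 0], [0, -3, 0], [0, 0, 0]], rot=[[0, 0, 0], [0, 0, 0], [0, 0, 0], [0, 0, 0], [0, 0, 0]], grip=[0, 0, 0, 0, 0])

```text
clock: 12.25
tcp_pos: [0.5719, -0.1542, 0.2595]
tool_rot: [-0.003, 0.733, 0.68, 0.017]
force: [0.2, -0.2, -0.1]
width: 0.0001
```

>>> carry_out(offset=[[0.7, -2, 0], [0.7, -2, -1.5], [0, 0, -1.5], [0, 0, 0], [0, 0, 0]], rot=[[0, 0, 0], [0, 0, 0], [0, 0, 0], [0, 0, 0], [0, 0, 0]], grip=[0, 0, 0, 0, 0])

```text
clock: 12.75
tcp_pos: [0.5858, -0.1931, 0.2265]
tool_rot: [-0.004, 0.733, 0.68, 0.018]
force: [0.3, -0.5, -0.3]
width: -0.0001
```

```bash
python3 - <<'E'
from h import *
from cell import telemetry
import cv2
im=imaging.capture("scene")[:,:,::-1]; cv2.imwrite("pics/s8.png",cv2.resize(im[80:260,110:310],None,fx=3,fy=3,interpolation=cv2.INTER_CUBIC))
im=imaging.capture("wrist")[:,:,::-1]; cv2.imwrite("pics/w8.png",im)
p=telemetry.sense()["tcp_pos"];print(p,[proj("wrist",np.r_[x,y,.155]) for x,y in [(p[0],p[1]),(.586,-.194)]])
E
```

```text
[ 0.58598094 -0.19267114  0.22688814] [array([276.48526516, 222.81975343]), array([276.64485871, 224.51275903])]
```

View pics/s8.png

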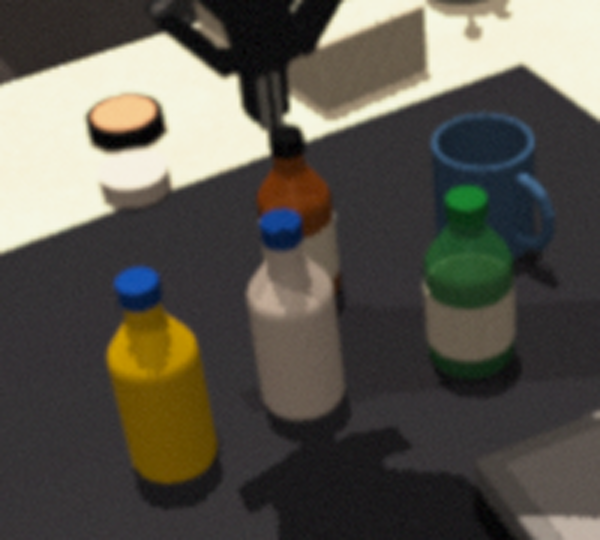

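View pics/w8.png

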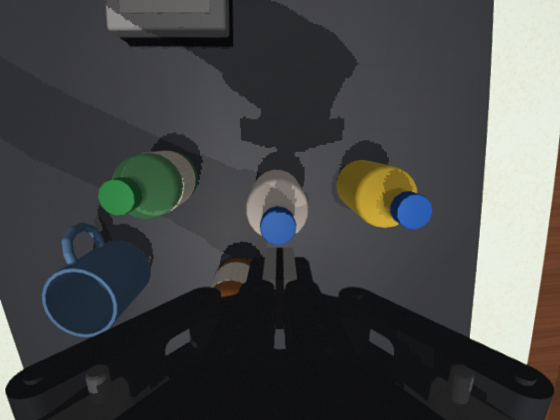

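The wrist view shows the white bottle's blue cap at (278,225). The point under the TCP projects to (276,223), about 2 mm off. I'll lower slightly and dwell.

>>> carry_out(offset=[[0, 0, -1], [0, -0.1, -1], [0, 0, 0], [0, 0, 0], [0, 0, 0]], rot=[[0, 0, 0], [0, 0, 0], [0, 0, 0], [0, 0, 0], [0, 0, 0]], grip=[0, 0, 0, 0, 0])

```text
clock: 13.35
tcp_pos: [0.5866, -0.1914, 0.2063]
tool_rot: [-0.004, 0.731, 0.682, 0.019]
force: [0.3, 0.2, 0.7]
width: -0.0
```

>>> carry_out(offset=[[0, 0, 0], [0, 0, 0], [0, 0, 0], [0, 0, 0], [0, 0, 0]], rot=[[0, 0, 0], [0, 0, 0], [0, 0, 0], [0, 0, 0], [0, 0, 0]], grip=[0, 0, 0, 0, 0])

```text
clock: 13.85
tcp_pos: [0.587, -0.1918, 0.2071]
tool_rot: [-0.003, 0.732, 0.682, 0.019]
force: [-0.7, -0.1, 0.1]
width: 0.0002
```

>>> carry_out(offset=[[0, 0, 0], [0, 0, 0], [0, 0, 0], [0, 0, 0], [0, 0, 0]], rot=[[0, 0, 0], [0, 0, 0], [0, 0, 0], [0, 0, 0], [0, 0, 0]], grip=[0, 0, 0, 0, 0])

```text
clock: 14.35
tcp_pos: [0.587, -0.1918, 0.2071]
tool_rot: [-0.003, 0.732, 0.682, 0.019]
force: [0.8, -0.2, 0.4]
width: -0.0001
```

>>> carry_out(offset=[[0, 0, 0], [0, 0, 0], [0, 0, 0], [0, 0, 0], [0, 0, 0]], rot=[[0, 0, 0], [0, 0, 0], [0, 0, 0], [0, 0, 0], [0, 0, 0]], grip=[0, 0, 0, 0, 0])

```text
clock: 14.85
tcp_pos: [0.587, -0.1918, 0.2071]
tool_rot: [-0.003, 0.732, 0.682, 0.019]
force: [-0.5, 0.6, 0.5]
width: -0.0001
```

>>> carry_out(offset=[[0, 0, 0], [0, 0, 0], [0, 0, 0], [0, 0, 0], [0, 0, 0]], rot=[[0, 0, 0], [0, 0, 0], [0, 0, 0], [0, 0, 0], [0, 0, 0]], grip=[0, 0, 0, 0, 0])

```text
clock: 15.35
tcp_pos: [0.587, -0.1918, 0.2071]
tool_rot: [-0.003, 0.732, 0.682, 0.019]
force: [0.3, -0.2, 0.0]
width: 0.0004
```

```bash
python3 - <<'E'
from h import *
from cell import telemetry
import cv2
im=imaging.capture("wrist")[:,:,::-1]; cv2.imwrite("pics/w9.png",im)
im=imaging.capture("scene")[:,:,::-1]; cv2.imwrite("pics/s9.png",im)
s=telemetry.sense();p=s["tcp_pos"];print(s["clock"],p,proj("wrist",np.r_[p[:2],.155]))
E
```

```text
15.45 [ 0.58704985 -0.1918438   0.20716133] [276.56353345 230.48539983]
```

View pics/w9.png

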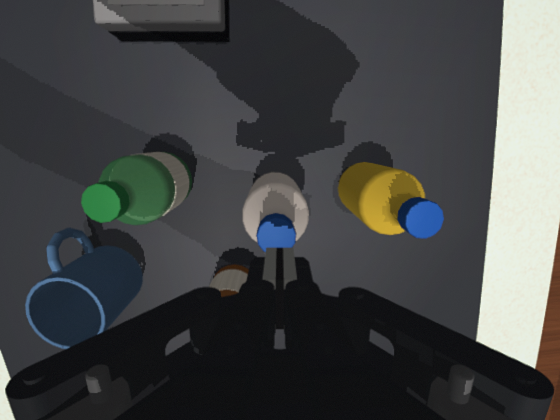

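View pics/s9.png

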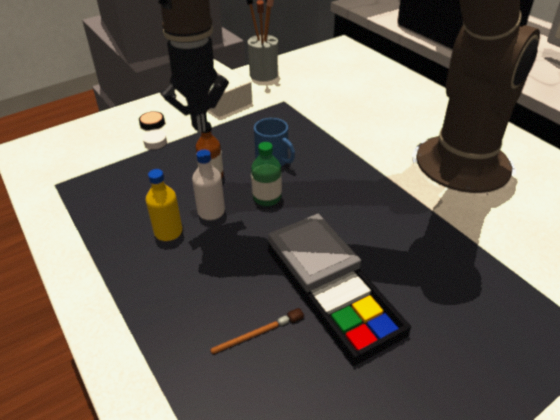

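The hand is centred over the cap (wrist view: cap about (276,234), TCP projection (277,230)). The cover is at the far end and everything else is where it was, so I'm handing in.

```bash
python3 -c "
from cell import job;print(job.close_job())"
```

```text
the job is handed in; nothing more can be done
None
```

The job is handed in: the cover is open, the red pan was pointed at, and the arm finished pointing at the blue cap. `close_job` gave no verdict, so what follows rests on my own readings.

- **Cover:** I pushed it to its stop with the shut fingertips. The arm stalled at y ≈ 0.137, and the cover's far edge measured flush with the palette's -y end.
- **Red pan:** The hand held still for about 2.3 s, roughly 50 mm above the pan and about 5 mm off centre, without touching it.
- **Blue cap:** The hand held still for over 2 s above the white bottle's cap, also roughly 50 mm up, about 2–3 mm off centre by the wrist camera, and stayed there. It never touched the bottle or the yellow look-alike.
- **Other objects:** In the last scene picture the bottles, mug and brush stand where they were at the start. The robot clock read 15.5 s at the last check, well inside 61 s.

Two checks disagreed:

- **Fingertip length:** The stated 22 mm ahead of the TCP did not fit what I saw with the gripper shut. The tips ended about level with the TCP, so my first push passed over the cover without touching it. I lowered the hand about 2 cm and the second push worked.
- **Cameras:** The scene and top cameras differed by about 4–5 mm in y. I averaged them and confirmed both pointing positions with the wrist camera.

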